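Work the pedal bin on the resin workshop's bench

TASK

With a fingertip, press the pedal of the round bin right down so that its lid swings wide open, and hold it open for about three seconds while I drop my scraps in. Then ease the pedal up slowly under the fingertip, so that the lid sinks shut softly and does not drop or slam, and move clear. Work the lid by its pedal alone, without touching the lid; do not lift, tip or shove the bin, and leave the rectangular bin and the other things on the bench alone.

Things in the scene. Friction and masses are not known exactly. Their poses are not given: they have to be found in the camera images.
- round_bin: THE bin to work: a bench-top pedal bin of plain steel, round (160 mm across, 168 mm over its black foot), 206 mm high with its lid shut. It stands loose on the bench and weighs about 1.9 kg. Origin: centre of its underside, on the bench; z up; its front, where the pedal sticks out, looks along its own -x; the lid's hinge is at the back (+x).
- round_pad (a point): Middle of the top of the round bin's pedal pad; it moves with the pedal. The pad is a steel plate 36 mm front to back, 66 mm wide, 6 mm thick, 129 mm in front of the bin's axis. Up, its middle is 42 mm above the bench and it slopes up to the front by 0.195 rad; fully pressed it is level, 15 mm above the bench (27 mm of travel, nearly straight down).
- round_pedal_plate: The round bin's steel pedal: the pad described above and the 28 mm wide arm that carries it. Origin: on the pedal's pivot, under the middle of the bin, 14 mm above the bench.
- round_pedal (a joint): Pedal of the round bin: 0 up (at rest), 0.21 rad fully pressed, against a stop. It takes 5 to 10 N on the pad to start it, 2 to 3 N near the end; only the lid's weight brings it up again. The pad's middle is only 45 mm in front of the bin's foot, with the 206 mm high wall above: lean the gripper away from the bin.
- round_lid (a joint): Lid of the round bin: 0 shut, 1.30 rad wide open. A rod links it to the pedal: the lid turns 6.2 times the pedal's angle, up and down. Nothing damps it: let go, it drops in 0.4 s and slams at 10 rad/s; let down over two or three seconds, it turns at about 0.5 rad/s.
- round_lid_panel: The round bin's slightly domed steel lid, 166 mm across and 16 mm thick. Origin: middle of its underside. Its hinge is 88 mm behind the bin's axis, 190 mm above the bench. It opens up and back, away from the pedal, and then stands up to 0.36 m above the bench.
- square_bin: A second pedal bin, to be left alone: the same steel, height and pedal, but rectangular, 160 mm deep x 190 mm wide. Origin: centre of its underside; its pedal looks along its own -x.
- square_lid (a joint): Lid of the rectangular bin: 0 shut.
- jar: Clip-top glass jar of pigment, 86 mm across, 101 mm high, at the left or right end of the work, nearer the robot than the bins. Origin: centre of its underside.
- tubs: Stack of four paper mixing tubs, 94 mm across, 142 mm high, at the other end from the jar. Origin: centre of its underside.
- tin: Tin can of brushes, 75 mm across, 175 mm high with the brushes, between and behind the bins. Origin: centre of its underside.

How it is judged:
By the outcome, as a careful person would: the job done as asked, in the order asked, and still so for the second after the job is handed in, with the robot touching nothing.
It also fails if it takes over 51 s, if anything falls off the work surface, if the arm or the gripper's body presses on something with over 40 N, if the wrist force passes 120 N, or if a joint passes its speed limit or range.

ROBOT

A 6-joint arm with a two-finger parallel gripper is mounted at the origin on the work surface. World frame = base frame: x ahead of the robot, y to its left, z up, the work surface at z = 0. Lengths are in m, angles in rad, forces in N, time in s.
With the tool pointing down it reaches from about 0.225 to 0.875 m from the base axis. Payload 3.4 kg.
Tool frame: the origin (TCP) lies midway between the tips of the shut fingers; the grasp point (between the pads) lies 19 mm behind it (manip.grasp_offset is the distance from the TCP to the grasp point, in m); x points along the fingers, y is the direction in which the jaws open and shut, and the axes are right-handed (so a half turn about x gives the same grasp; the last joint's range is limited). The gripper opens to 85 mm and grips with 20 to 120 N. Pads are 22 mm wide; open, the fingers measure 114 mm over their backs; the gripper's body (76 mm by 85 mm) begins 54 mm behind the grasp point. The pads swing forward as they close: fully open they stand 13 mm farther back than shut.
Start: joints at [1.203, 0.276, 1.505, -0, 1.361, -0.121], TCP at [0.14, 0.558, 0.199] pointing down, gripper open.
Joint ranges: [-2.89, 2.89], [-0.75, 2.08], [0.22, 2.7], [-1.18, 4.32], [0.11, 2.71], [-2.7, 2.7]. Speed limits (rad/s): [2.57, 2.57, 3.14, 3.14, 3.14, 3.14].

INTERFACE

Orientations are given as a unit quaternion [w, x, y, z].
In Python, from rig import manip gives the robot as it stands.
- The arm moves only by the shell command python3 -m creep 'ROWS' [OPENING] [FORCE]. ROWS is a JSON object of lists of equal length, an entry for each row: "delta_pos": the shift along the tool's x, y, z in cm, a list of three; "dr": the turn, a rotation vector about the tool's x, y, z in rad, a list of three. In form: {"delta_pos": [[dx, dy, dz], ...], "dr": [[rx, ry, rz], ...]}. A call has 1 to 10 rows; each row is the pose to reach, as a shift and turn from the pose commanded when the call began, along the tool's axes at that moment; what a row does not reach only later rows make up. A row lasts 1/10 s, in which the tool goes at most 50 mm and 8.59 degrees, less where a joint would pass 70% of its speed; a pose out of reach is approached as far as the arm can. A call with a gripper value outside its range is refused whole. OPENING is the opening, from -1 (shut) to 1 (fully open), set as the call begins (- or left out, the last holds). The fingers move at their own pace and stop on an object; FORCE is the grip in N (left out, the last holds). Time passes only in rows, so rows that repeat a pose let the fingers close. It gives the time, the measured TCP pose, the force and the opening at its end, in the units of the state.
- manip.get_state(): the state, without advancing time (a new reading comes with each control period).
- manip.get_image(name): name is "scene" or "top" or "wrist"; returns a dict with "pixels" (400x640x3 uint8, blue, green, red), "depth" (400x640 float32, m along the optical axis (not along the pixel's ray), 0 where there is no reading), "intrinsics" (3x3 intrinsics, pixels), "rvec" (rotation vector, rad) and "tvec" (3), from world to camera coordinates, as OpenCV has them. Camera axes: x right, y down, z forward; pixel columns grow to the right and rows downward; lengths in m; the calibration is good to about 2 mm. A picture is of the moment at which its call begins.
- manip.sign_off(): hands the job in, once; it reports no verdict.
The state is a dict: "clock": time; "qpos": joint angles; "qd": joint speeds; "effort": joint torques, N m; "position": TCP position; "ee_rot": TCP orientation; "contact_force": force on the tool from outside, world axes, zero at the start; "moment": the same for the moment, N m; "width": finger opening in m.
Only numpy, scipy, OpenCV 4.12 (cv2) and the standard library are available. Lean on these libraries where they do the work, as an engineer would, in place of code of your own. Each camera call takes 0.05 s, during which the arm holds its last target. There are 200 camera calls.

## Working session

There is one attempt and no reset: what is moved stays moved. The work goes in short steps, Python scripts to look and compute and a shell command to move; the robot and the scene stay as the last step left them, time stands still between calls to the robot, and variables do not carry over. Pictures are saved under pics/ and viewed, about 8 in all and at most 12, crops included, and the job is handed in when it is done.

```bash
mkdir -p pics; ls; cat > h.py <<'E'
import numpy as np, cv2
from rig import manip
def grab(n):
    im=manip.get_image(n); R,_=cv2.Rodrigues(np.array(im["rvec"],float)); t=np.array(im["tvec"],float).ravel()
    return im["pixels"],im["depth"],np.array(im["intrinsics"]),R,t
def cloud(d,K,R,t):
    v,u=np.mgrid[:d.shape[0],:d.shape[1]]
    P=np.stack([(u-K[0,2])/K[0,0]*d,(v-K[1,2])/K[1,1]*d,d],-1)
    return (P-t)@R
E
python3 - <<'E'
from h import *
for n in("scene","top"):
    p,d,K,R,t=grab(n); cv2.imwrite(f"pics/{n}0.png",p); print(n,(-R.T@t).round(3),K[0,0]); np.savez(f"{n}0.npz",p=p,d=d,K=K,R=R,t=t)
s=manip.get_state(); print(s)
E
```

```text
pics
scene [0.235 0.345 1.587] 419.08072473123264
top [0.374 0.003 1.22 ] 384.56483771411195
{'clock': 0.1, 'qpos': array([ 1.20304147e+00,  2.76515202e-01,  1.50599906e+00,  1.93519609e-05,
        1.36069043e+00, -1.21003232e-01]), 'qd': array([-0.00112179, -0.00138119, -0.00261079, -0.00074816,  0.00098473,
        0.00045456]), 'effort': array([ 2.43966424e-03, -4.17706275e+01, -2.46401632e+01, -1.47125743e-04,
        5.91059506e-03,  2.47318360e-05]), 'position': array([0.14025997, 0.55709979, 0.19843866]), 'ee_rot': array([ 0.70158716,  0.08646872,  0.70187595, -0.08757151]), 'contact_force': array([-0.39881384, -0.55356197,  0.34684106]), 'moment': array([ 0.04125472,  0.03597724, -0.06513616]), 'width': 0.08513358007615568}
```

View pics/scene0.png

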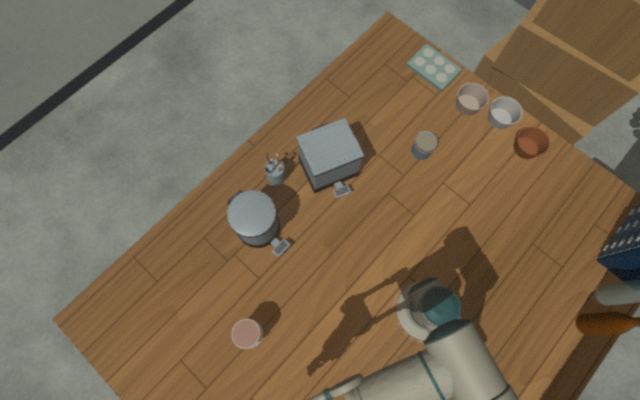

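View pics/top0.png

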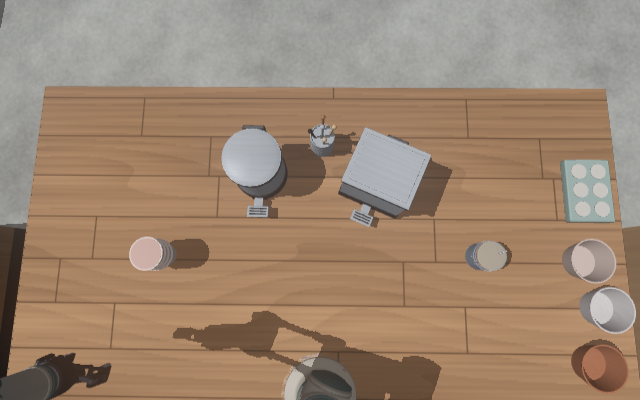

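The scene view shows the round bin at (253,218) with its pad at (281,246). In the top view the lid is at (252,158), the pad at (258,208), the tubs at (150,254) and the jar at (488,256). Next I measure the pad and lid from depth.

```bash
python3 - <<'E'
from h import *
for n,(u,v),(lu,lv) in(("top",(258,208),(252,158)),("scene",(281,246),(252,215))):
    z=np.load(n+"0.npz"); P=cloud(z["d"],z["K"],z["R"],z["t"]); p=z["p"].astype(int)
    vv,uu=np.mgrid[:400,:640]
    sat=p.max(-1)-p.min(-1)
    near=(abs(uu-u)<16)&(abs(vv-v)<16)&(sat<40)&(P[...,2]>.025)&(P[...,2]<.06)
    Q=P[near]; print(n,"pad",len(Q),Q.mean(0).round(4),cv2.minAreaRect(Q[:,:2].astype(np.float32)*1000))
    lid=(np.hypot(uu-lu,vv-lv)<45)&(P[...,2]>.18)&(P[...,2]<.23)
    Q=P[lid]; print("lid",len(Q),cv2.minEnclosingCircle(Q[:,:2].astype(np.float32)*1000),Q[:,2].max().round(3))
    if n=="top":
        for a,b in((150,254),(488,256),(322,138),(388,168),(362,215)): print((a,b),P[b,a].round(3))
        print(cv2.imwrite("pics/padcrop.png",cv2.resize(z["p"][110:230,200:320],None,fx=5,fy=5,interpolation=2)))
        print(P[195:222:2,258,2].round(3), P[208,244:274:2,2].round(3))
E
```

```text
top pad 391 [0.558  0.1944 0.0402] ((560.7532958984375, 194.71945190429688), (89.74490356445312, 76.89857482910156), 89.43878173828125)
lid 2881 ((675.699462890625, 197.10752868652344), 90.47328186035156) 0.21
(150, 254) [0.402 0.476 0.14 ]
(488, 256) [ 0.408 -0.483  0.099]
(322, 138) [ 0.76  -0.002  0.094]
(388, 168) [ 0.639 -0.182  0.202]
(362, 215) [ 0.532 -0.128  0.038]
True
[ 0.051  0.038  0.031  0.032  0.037  0.042  0.038  0.039  0.041  0.043
  0.048 -0.    -0.003 -0.   ] [-0.    -0.     0.037  0.042  0.04   0.044  0.042  0.036  0.044  0.045
  0.046  0.038  0.039  0.003  0.005]
scene pad 259 [0.56   0.1987 0.0404] ((564.239013671875, 197.86029052734375), (64.66577911376953, 75.84345245361328), 86.2242431640625)
lid 1834 ((678.7716674804688, 194.0947723388672), 90.62692260742188) 0.215
```

View pics/padcrop.png

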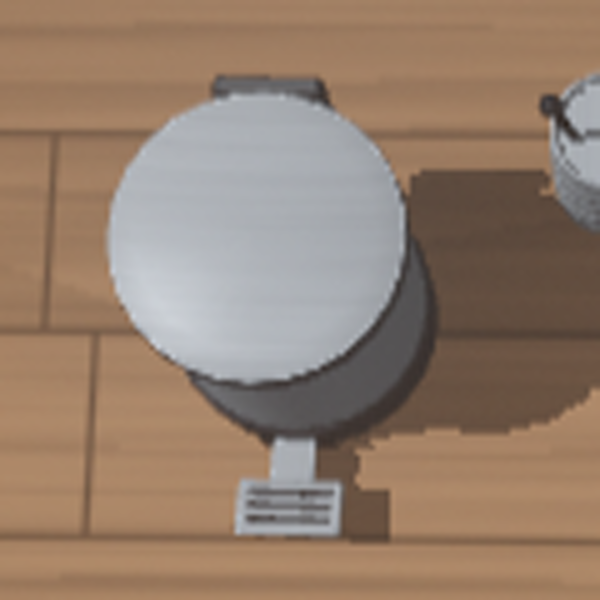

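```bash
cat >> h.py <<'E'
from scipy.spatial.transform import Rotation as Ro
def rot(s): q=s["ee_rot"]; return Ro.from_quat([q[1],q[2],q[3],q[0]])
def goal(pos,th,yaw,flip=1):  # lean th: tool x forward & down, along yaw
    x=np.array([np.sin(th)*np.cos(yaw),np.sin(th)*np.sin(yaw),-np.cos(th)]); y=flip*np.array([-np.sin(yaw),np.cos(yaw),0])
    G=Ro.from_matrix(np.stack([x,y,np.cross(x,y)],1)); s=manip.get_state(); r=rot(s)
    print("t",s["clock"],"pos",s["position"].round(4),"F",s["contact_force"].round(1),"q",s["qpos"].round(2))
    print("delta cm",(r.inv().apply(np.array(pos)-s["position"])*100).round(2),"dr",(r.inv()*G).as_rotvec().round(3))
def ray(K,R,t,u,v,z):
    d=R.T@np.linalg.solve(K,[u,v,1.]); c=-R.T@t; return c+d*(z-c[2])/d[2]
E
python3 - <<'E'
from h import *
z=np.load("top0.npz"); a=[z[k] for k in "KRt"]
print("pad",ray(*a,257.6,211.2,.042)); 
for u,v in((247.8,205.8),(268,206),(246.8,217),(268.4,216.8)): print(ray(*a,u,v,.042).round(3))
print("hinge block",ray(*a,253.8,126.5,.19))
z=np.load("scene0.npz"); b=[z[k] for k in "KRt"]; cv2.imwrite("pics/sc.png",cv2.resize(z["p"][180:270,215:305],None,fx=6,fy=6,interpolation=2))
print(rot(manip.get_state()).as_matrix().round(2))
for f in(1,-1): goal([.47,.195,.20],.55,0.,f)
E
```

```text
pad [0.5400632  0.19506206 0.042     ]
[0.557 0.226 0.042]
[0.557 0.163 0.042]
[0.522 0.228 0.042]
[0.523 0.161 0.042]
hinge block [0.75937577 0.19007303 0.19      ]
[[-0.    0.24  0.97]
 [-0.    0.97 -0.24]
 [-1.   -0.   -0.  ]]
t 0.1 pos [0.1403 0.5571 0.1984] F [-0.4 -0.6  0.3] q [ 1.2   0.28  1.51  0.    1.36 -0.12]
delta cm [ -0.12 -27.06  40.82] dr [-0.24  -0.548  0.069]
t 0.1 pos [0.1403 0.5571 0.1984] F [-0.4 -0.6  0.3] q [ 1.2   0.28  1.51  0.    1.36 -0.12]
delta cm [ -0.12 -27.06  40.82] dr [2.794 0.1   0.789]
```

View pics/sc.png

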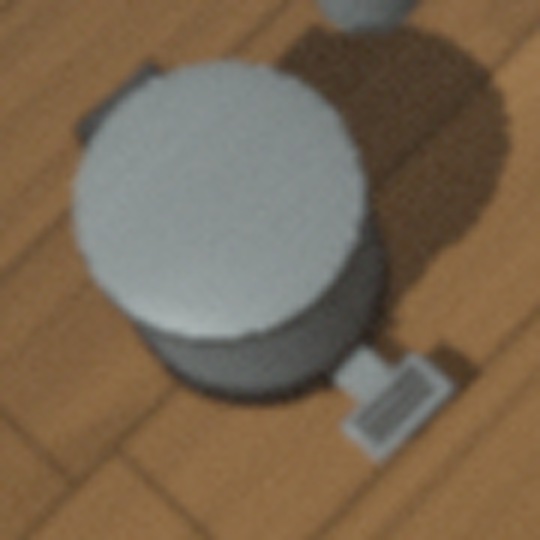

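```bash
python3 -m creep '{"delta_pos":[[0,-1.5,2],[0,-4,6],[0,-6.5,10],[0,-9.5,14],[0,-12,18],[0,-14.5,22],[0,-17.5,26],[0,-20,30],[0,-22.5,34],[0,-25,38]],"dr":[[-0.02,-0.05,0],[-0.05,-0.1,0.01],[-0.07,-0.16,0.02],[-0.1,-0.22,0.03],[-0.12,-0.27,0.03],[-0.14,-0.33,0.04],[-0.17,-0.38,0.05],[-0.19,-0.44,0.06],[-0.22,-0.5,0.06],[-0.24,-0.55,0.07]]}' -1 40
python3 - <<'E'
from h import *
z=np.load("scene0.npz"); print("pad scene",ray(z["K"],z["R"],z["t"],281.5,247.5,.042).round(4))
goal([.53,.195,.09],.55,0.)
E
```

```text
clock: 1.1
position: [0.4482, 0.2211, 0.1991]
ee_rot: [0.874, -0.0, 0.486, 0.001]
contact_force: [-0.6, 0.1, -0.1]
width: -0.0002
pad scene [0.5389 0.1973 0.042 ]
t 1.1 pos [0.4482 0.2211 0.1991] F [-0.6  0.1 -0.1] q [ 0.53 -0.06  2.06 -0.42  0.7  -0.78]
delta cm [13.58 -2.64  1.2 ] dr [ 0.001  0.005 -0.002]
```

```bash
python3 -m creep '{"delta_pos":[[1.5,-0.5,0.1],[4,-1,0.3],[7,-1.5,0.5],[10,-2,0.7],[12.5,-2.4,0.8],[14,-2.5,0.9],[15,-2.5,0.9],[15,-2.5,0.9]],"dr":[[0,0,0],[0,0,0],[0,0,0],[0,0,0],[0,0,0],[0,0,0],[0,0,0],[0,0,0]]}'
python3 - <<'E'
from h import *
p,*_=grab("scene"); a=cv2.resize(p[190:290,215:315],None,fx=4,fy=4,interpolation=2)
p,*_=grab("wrist"); b=cv2.resize(p,(640,400)); b=cv2.resize(p[:,120:520],(400,400))
cv2.imwrite("pics/near.png",np.hstack([a,b]))
goal([.538,.196,.045],.55,0.)
E
```

```text
clock: 1.9
position: [0.5339, 0.1969, 0.0744]
ee_rot: [0.873, 0.0, 0.489, -0.0]
contact_force: [-0.6, 0.6, 0.4]
width: 0.0
t 2.0 pos [0.534  0.1974 0.0759] F [ 0.1 -0.8  0. ] q [ 0.36  0.19  2.17 -0.63  0.32 -0.65]
delta cm [ 2.84 -0.14 -1.29] dr [-0.001  0.002 -0.001]
```

View pics/near.png

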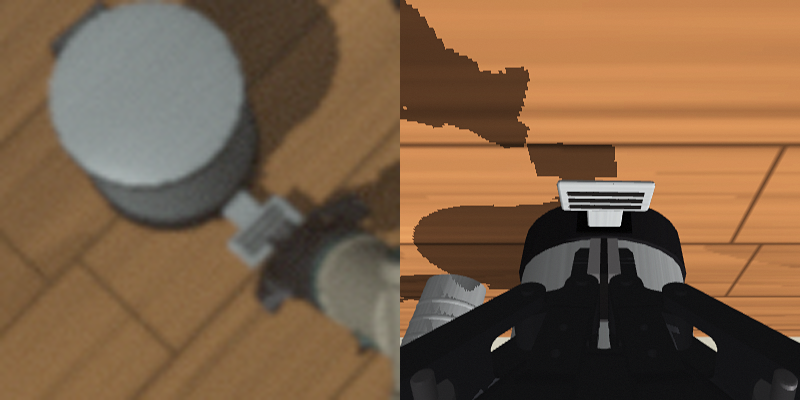

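The fingertips sit just above the pad and are centred sideways: in the wrist view the pad is at x≈606 and the fingers at 604. q5 is nearing its lower limit, so I'll reduce the lean a little and then go down to contact.

```bash
python3 -m creep '{"delta_pos":[[0.1,0,0.2],[0.3,-0.1,0.5],[0.3,-0.1,0.5],[0.3,-0.1,0.5]],"dr":[[0,0.07,0],[0,0.14,0],[0,0.2,0],[0,0.2,0]]}'
python3 - <<'E'
from h import *
goal([.540,.196,.047],.35,0.)
goal([.541,.196,.013],.35,0.)
E
```

```text
clock: 2.4
position: [0.5436, 0.1975, 0.0789]
ee_rot: [0.822, 0.002, 0.57, 0.001]
contact_force: [0.6, 0.1, 0.1]
width: -0.0002
t 2.4 pos [0.5436 0.1975 0.0789] F [0.6 0.1 0.1] q [ 0.3   0.23  1.98 -0.18  0.59 -1.14]
delta cm [ 2.86 -0.16 -1.45] dr [-0.003  0.008 -0.004]
t 2.4 pos [0.5436 0.1975 0.0789] F [0.6 0.1 0.1] q [ 0.3   0.23  1.98 -0.18  0.59 -1.14]
delta cm [ 6.08 -0.18 -2.55] dr [-0.003  0.008 -0.004]
```

```bash
python3 -m creep '{"delta_pos":[[0.5,0,-0.1],[1.2,-0.1,-0.3],[2,-0.15,-0.5],[2.5,-0.15,-0.6],[2.8,-0.15,-0.7],[2.8,-0.15,-0.7],[2.8,-0.15,-0.7]],"dr":[[0,0,0],[0,0,0],[0,0,0],[0,0,0],[0,0,0],[0,0,0],[0,0,0]]}'
python3 - <<'E'
from h import *
goal([.547,.196,.033],.35,0.)
p,*_=grab("wrist"); cv2.imwrite("pics/w2.png",p[150:320,200:450])
E
```

```text
clock: 3.1
position: [0.5434, 0.1952, 0.0475]
ee_rot: [0.82, 0.001, 0.572, 0.001]
contact_force: [-1.2, -0.2, 0.3]
width: 0.0002
t 3.1 pos [0.5434 0.1952 0.0475] F [-1.2 -0.2  0.3] q [ 0.29  0.27  2.02 -0.2   0.52 -1.12]
delta cm [ 1.49  0.08 -0.16] dr [-0.     0.003 -0.002]
```

View pics/w2.png

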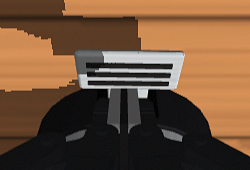

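```bash
python3 - <<'E'
from h import *
p,d,K,R,t=grab("wrist"); print("cam",(-R.T@t).round(3))
s=manip.get_state(); r=rot(s)
for o in([0,0,0],[0,0,.011],[0,0,-.011]):
    c=R@(s["position"]+r.apply(o))+t; c=K@c; print(o,(s["position"]+r.apply(o)).round(4),(c[:2]/c[2]).round(1))
for n,u,v,z in(("far L",277,202,.045),("far R",384,202,.045),("bin L",283,245,.038),("bin R",382,240,.038)): print(n,ray(K,R,t,u,v,z).round(4))
P=cloud(d,K,R,t)
print(P[[205,220,235],330].round(4),P[[245,260],325].round(4))
E
```

```text
cam [0.415 0.196 0.186]
[0, 0, 0] [0.5436 0.1952 0.0479] [321.3 231.7]
[0, 0, 0.011] [0.5539 0.1952 0.0517] [321.4 248.1]
[0, 0, -0.011] [0.5333 0.1952 0.0441] [321.3 214.7]
far L [0.5228 0.1697 0.045 ]
far R [0.523  0.2316 0.045 ]
bin L [0.5651 0.1691 0.038 ]
bin R [0.5606 0.2359 0.038 ]
[[0.5253 0.2004 0.0448]
 [0.5387 0.2006 0.0426]
 [0.5549 0.2009 0.039 ]] [[0.5173 0.1971 0.0849]
 [0.5126 0.197  0.0983]]
```

```bash
python3 -m creep '{"delta_pos":[[0,0.15,-0.1],[0,0.3,-0.2],[0.1,0.3,-0.2],[0.2,0.3,-0.25],[0.3,0.3,-0.3],[0.4,0.3,-0.35],[0.5,0.3,-0.4],[0.6,0.3,-0.4],[0.7,0.3,-0.45],[0.7,0.3,-0.45]],"dr":[[0,0,0],[0,0,0],[0,0,0],[0,0,0],[0,0,0],[0,0,0],[0,0,0],[0,0,0],[0,0,0],[0,0,0]]}'
python3 - <<'E'
from h import *
p,d,K,R,t=grab("wrist"); cv2.imwrite("pics/w3.png",p[150:320,200:450])
goal([.541,.198,.018],.35,0.)
E
```

```text
clock: 4.2
position: [0.5414, 0.1981, 0.0393]
ee_rot: [0.82, 0.001, 0.572, 0.001]
contact_force: [-0.7, -0.3, -0.0]
width: -0.0
t 4.25 pos [0.5415 0.1981 0.0394] F [-0.7 -0.9  0.2] q [ 0.3   0.28  2.03 -0.21  0.5  -1.1 ]
delta cm [ 1.99 -0.02 -0.78] dr [-0.001  0.003 -0.002]
```

View pics/w3.png

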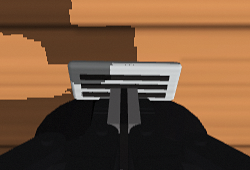

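```bash
python3 -m creep '{"delta_pos":[[0.1,0,-0.03],[0.2,0,-0.07],[0.3,0,-0.1],[0.4,0,-0.15],[0.5,0,-0.2],[0.5,0,-0.2]],"dr":[[0,0,0],[0,0,0],[0,0,0],[0,0,0],[0,0,0],[0,0,0]]}'
python3 - <<'E'
from h import *
p,d,K,R,t=grab("top"); cv2.imwrite("pics/t3.png",p[100:250,180:330])
P=cloud(d,K,R,t); Q=P[125:190,225:280,2]; print("lid z max",np.percentile(Q,99).round(3))
goal([.541,.198,.018],.35,0.)
E
```

```text
clock: 4.85
position: [0.5411, 0.1981, 0.0339]
ee_rot: [0.82, 0.001, 0.572, 0.001]
contact_force: [0.4, 0.6, -0.1]
width: -0.0001
lid z max 0.209
t 4.9 pos [0.5413 0.1981 0.034 ] F [-0.3  1.  -0.1] q [ 0.3   0.29  2.04 -0.22  0.48 -1.09]
delta cm [ 1.49 -0.02 -0.57] dr [-0.001  0.003 -0.002]
```

```bash
python3 - <<'E'
from h import *
p,d,K,R,t=grab("wrist"); P=cloud(d,K,R,t)
s=manip.get_state(); c=K@(R@s["position"]+t); print((c[:2]/c[2]).round(1))
cv2.imwrite("pics/w4.png",cv2.resize(p[180:290,240:410],None,fx=4,fy=4,interpolation=cv2.INTER_CUBIC))
for v in range(206,262,4): print(v,[tuple(P[v,u].round(3)) for u in (285,316,328,370)])
E
```

```text
[321.4 231.7]
206 [(np.float64(0.549), np.float64(0.172), np.float64(-0.001)), (np.float64(0.549), np.float64(0.194), np.float64(-0.001)), (np.float64(0.55), np.float64(0.203), np.float64(-0.002)), (np.float64(0.549), np.float64(0.233), np.float64(-0.001))]
210 [(np.float64(0.553), np.float64(0.172), np.float64(-0.001)), (np.float64(0.553), np.float64(0.194), np.float64(-0.002)), (np.float64(0.553), np.float64(0.203), np.float64(-0.001)), (np.float64(0.553), np.float64(0.233), np.float64(-0.002))]
214 [(np.float64(0.557), np.float64(0.171), np.float64(-0.001)), (np.float64(0.412), np.float64(0.199), np.float64(0.172)), (np.float64(0.557), np.float64(0.203), np.float64(-0.001)), (np.float64(0.557), np.float64(0.234), np.float64(-0.001))]
218 [(np.float64(0.524), np.float64(0.178), np.float64(0.042)), (np.float64(0.524), np.float64(0.195), np.float64(0.041)), (np.float64(0.524), np.float64(0.202), np.float64(0.042)), (np.float64(0.524), np.float64(0.226), np.float64(0.041))]
222 [(np.float64(0.524), np.float64(0.178), np.float64(0.045)), (np.float64(0.525), np.float64(0.195), np.float6
[... 1589 characters left out ...]
(0.55), np.float64(0.176), np.float64(0.041)), (np.float64(0.513), np.float64(0.196), np.float64(0.076)), (np.float64(0.513), np.float64(0.201), np.float64(0.076)), (np.float64(0.551), np.float64(0.228), np.float64(0.04))]
254 [(np.float64(0.556), np.float64(0.175), np.float64(0.038)), (np.float64(0.511), np.float64(0.196), np.float64(0.081)), (np.float64(0.512), np.float64(0.201), np.float64(0.08)), (np.float64(0.556), np.float64(0.229), np.float64(0.039))]
258 [(np.float64(0.592), np.float64(0.17), np.float64(0.01)), (np.float64(0.511), np.float64(0.196), np.float64(0.083)), (np.float64(0.51), np.float64(0.201), np.float64(0.084)), (np.float64(0.596), np.float64(0.236), np.float64(0.006))]
```

View pics/w4.png

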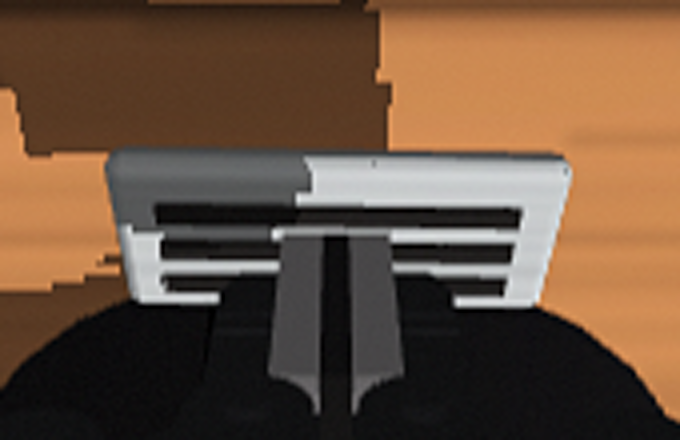

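```bash
python3 - <<'E'
from h import *
p,d,K,R,t=grab("wrist"); P=cloud(d,K,R,t); s=manip.get_state(); r=rot(s); print(K[0,0])
for v in range(244,330,5): print(v,[tuple(float(x) for x in (r.inv().apply(P[v,u]-s["position"])*1000).round(0)) for u in (301,311,321,345)])
E
```

```text
306.8124878199343
244 [(-7.0, -12.0, 5.0), (-43.0, -5.0, -12.0), (-43.0, 0.0, -12.0), (-7.0, 14.0, 5.0)]
249 [(-40.0, -10.0, -8.0), (-48.0, -4.0, -12.0), (-49.0, 0.0, -12.0), (-40.0, 12.0, -8.0)]
254 [(-46.0, -9.0, -8.0), (-53.0, -4.0, -12.0), (-53.0, 0.0, -12.0), (-46.0, 11.0, -8.0)]
259 [(-51.0, -9.0, -8.0), (-57.0, -4.0, -12.0), (-58.0, 0.0, -12.0), (-50.0, 11.0, -8.0)]
264 [(-54.0, -9.0, -8.0), (-62.0, -4.0, -12.0), (-62.0, 0.0, -12.0), (-54.0, 11.0, -8.0)]
269 [(-58.0, -8.0, -7.0), (-65.0, -4.0, -12.0), (-66.0, 0.0, -12.0), (-58.0, 10.0, -7.0)]
274 [(-73.0, -7.0, -14.0), (-72.0, -3.0, -13.0), (-68.0, 0.0, -11.0), (-73.0, 9.0, -14.0)]
279 [(-77.0, -7.0, -14.0), (-74.0, -3.0, -12.0), (-69.0, 0.0, -9.0), (-78.0, 9.0, -15.0)]
284 [(-77.0, -7.0, -12.0), (-78.0, -3.0, -13.0), (-70.0, 0.0, -8.0), (-79.0, 9.0, -13.0)]
289 [(-81.0, -7.0, -13.0), (-81.0, -3.0, -13.0), (-70.0, 0.0, -5.0), (-81.0, 9.0, -13.0)]
294 [(-83.0, -6.0, -12.0), (-85.0, -3.0, -13.0), (-68.0, 0.0, -2.0), (-84.0, 8.0, -13.0)]
299 [(-87.0, -6.0, -13.0), (-87.0, -3.0, -13.0), (-68.0, 0.0, 0.0), (-86.0, 8.0, -12.0)]
304 [(-90.0, -6.0, -13.0), (-89.0, -3.0, -12.0), (-69.0, 0.0, 2.0), (-90.0, 8.0, -13.0)]
309 [(-99.0, -5.0, -18.0), (-96.0, -3.0, -16.0), (-70.0, 0.0, 4.0), (-99.0, 7.0, -18.0)]
314 [(-101.0, -5.0, -17.0), (-95.0, -3.0, -13.0), (-69.0, 0.0, 7.0), (-101.0, 7.0, -18.0)]
319 [(-103.0, -5.0, -18.0), (-96.0, -3.0, -12.0), (-69.0, 0.0, 9.0), (-102.0, 7.0, -17.0)]
324 [(-105.0, -5.0, -17.0), (-97.0, -3.0, -11.0), (-12.0, -0.0, 58.0), (-105.0, 7.0, -18.0)]
329 [(-107.0, -5.0, -17.0), (-97.0, -3.0, -9.0), (-14.0, -0.0, 59.0), (-108.0, 7.0, -18.0)]
```

The depth image suggests the fingertips end well short of the reported TCP: the finger face stops about 35 mm behind it, and there was no force with the TCP 8 mm below the pad top. I'll back up, shift forward and look from the side before pressing.

```bash
python3 -m creep '{"delta_pos":[[-0.5,0,0.2],[-1,0,0.4],[-1.5,0,0.55],[-1.3,0,1.1],[-1.1,0.1,1.7],[-0.9,0.1,2.1],[-0.9,0.1,2.1],[-0.9,0.1,2.1]],"dr":[[0,0,0],[0,0,0],[0,0,0],[0,0,0],[0,0,0],[0,0,0],[0,0,0],[0,0,0]]}'
python3 - <<'E'
from h import *
a,d,K,R,t=grab("scene"); a=cv2.resize(a[215:275,255:315],None,fx=6,fy=6,interpolation=2)
b,d,K,R,t=grab("top"); b2=cv2.resize(b[190:250,228:288],None,fx=6,fy=6,interpolation=2)
cv2.imwrite("pics/n5.png",np.hstack([a,b2]))
s=manip.get_state(); r=rot(s); print(s["position"],s["contact_force"])
P=cloud(d,K,R,t); Q=(P-s["position"]).reshape(-1,3); Q=r.inv().apply(Q)*1000
m=(abs(Q[:,1])<14)&(abs(Q[:,2])<20)&(Q[:,0]<5)&(Q[:,0]>-80)&(P.reshape(-1,3)[:,2]>.052)
print(len(Q[m]),Q[m][np.argsort(-Q[m][:,0])][:12].round(0).tolist())
E
```

```text
clock: 5.8
position: [0.5578, 0.199, 0.0494]
ee_rot: [0.82, 0.001, 0.572, 0.0]
contact_force: [-0.8, -0.5, 0.4]
width: 0.0003
[0.55754959 0.19897927 0.04941969] [ 0.25234521 -0.27199716 -0.37775298]
10 [[-32.0, -8.0, 4.0], [-35.0, -8.0, 8.0], [-41.0, 3.0, 9.0], [-44.0, -7.0, 9.0], [-44.0, -4.0, 9.0], [-44.0, -1.0, 10.0], [-49.0, -13.0, 4.0], [-54.0, -9.0, 9.0], [-56.0, -6.0, 9.0], [-58.0, -3.0, 9.0]]
```

View pics/n5.png

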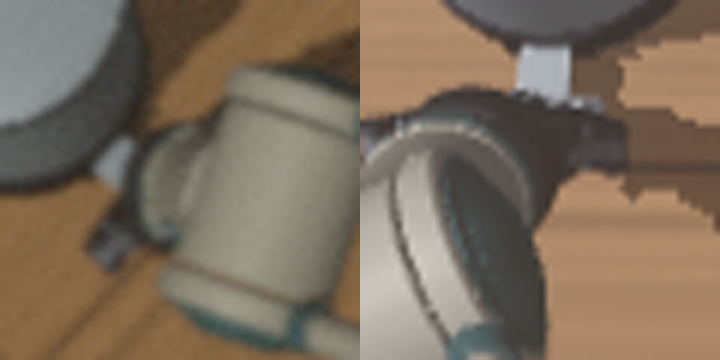

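Neither view shows the tip itself, but the gripper is clear of the bin wall. The top-camera depth also puts the foremost finger points about 32 mm behind the TCP. I'll go down gently and watch the force.

```bash
python3 -m creep '{"delta_pos":[[0.2,0,-0.07],[0.4,0,-0.14],[0.6,0,-0.2],[0.8,0,-0.3],[1,0,-0.35],[1.2,0,-0.45],[1.4,0,-0.5],[1.6,0,-0.6],[1.8,0,-0.65],[1.8,0,-0.65]],"dr":[[0,0,0],[0,0,0],[0,0,0],[0,0,0],[0,0,0],[0,0,0],[0,0,0],[0,0,0],[0,0,0],[0,0,0]]}'
python3 - <<'E'
from h import *
p,d,K,R,t=grab("wrist"); P=cloud(d,K,R,t); s=manip.get_state();r=rot(s); print(s["position"].round(4),s["contact_force"].round(1),s["qpos"].round(2))
for v in range(206,250,4): print(v,[(P[v,u]*1000).round(0).tolist() for u in (285,314,370)])
E
```

```text
clock: 6.9
position: [0.5578, 0.1991, 0.0303]
ee_rot: [0.82, 0.001, 0.572, 0.0]
contact_force: [-0.4, 0.3, -0.2]
width: 0.0002
[0.558  0.1991 0.0305] [0.3 0.2 0.5] [ 0.29  0.32  2.01 -0.21  0.48 -1.11]
206 [[527.0, 181.0, 44.0], [526.0, 196.0, 45.0], [527.0, 224.0, 44.0]]
210 [[530.0, 180.0, 44.0], [529.0, 195.0, 45.0], [530.0, 225.0, 44.0]]
214 [[532.0, 180.0, 45.0], [532.0, 195.0, 45.0], [532.0, 225.0, 45.0]]
218 [[537.0, 180.0, 42.0], [535.0, 195.0, 44.0], [535.0, 225.0, 44.0]]
222 [[540.0, 179.0, 42.0], [540.0, 195.0, 41.0], [540.0, 226.0, 42.0]]
226 [[542.0, 179.0, 42.0], [541.0, 195.0, 44.0], [544.0, 226.0, 41.0]]
230 [[546.0, 179.0, 41.0], [547.0, 195.0, 41.0], [547.0, 227.0, 40.0]]
234 [[429.0, 200.0, 168.0], [549.0, 195.0, 42.0], [551.0, 227.0, 40.0]]
238 [[555.0, 178.0, 39.0], [535.0, 196.0, 59.0], [555.0, 228.0, 39.0]]
242 [[591.0, 172.0, 6.0], [532.0, 196.0, 65.0], [598.0, 236.0, -0.0]]
246 [[591.0, 172.0, 10.0], [532.0, 196.0, 68.0], [596.0, 235.0, 6.0]]
```

Confirmed: the tip's near edge is at about (0.535, 0.199, 0.059), still 16 mm above the pad. I'll continue down.

```bash
python3 -m creep '{"delta_pos":[[0.2,0,-0.07],[0.4,0,-0.14],[0.6,0,-0.2],[0.8,0,-0.3],[1,0,-0.35],[1.2,0,-0.45],[1.3,0,-0.5],[1.4,0,-0.5],[1.5,0,-0.55],[1.6,0,-0.6]],"dr":[[0,0,0],[0,0,0],[0,0,0],[0,0,0],[0,0,0],[0,0,0],[0,0,0],[0,0,0],[0,0,0],[0,0,0]]}'
```

```text
clock: 7.95
position: [0.5579, 0.1992, 0.0141]
ee_rot: [0.82, 0.001, 0.572, 0.001]
contact_force: [-3.5, -0.7, 6.7]
width: -0.0002
```

```bash
python3 - <<'E'
from h import *
p,d,K,R,t=grab("wrist"); P=cloud(d,K,R,t); s=manip.get_state(); print(s["position"].round(4),s["contact_force"].round(1),s["qpos"].round(2))
for v in range(202,246,6): print(v,[(P[v,u]*1000).round(0).tolist() for u in (285,314,370)])
E
```

```text
[0.5578 0.1992 0.014 ] [-2.5 -0.1  5.9] [ 0.29  0.34  2.03 -0.23  0.44 -1.09]
202 [[548.0, 176.0, -2.0], [547.0, 195.0, -2.0], [547.0, 230.0, -1.0]]
208 [[552.0, 176.0, -2.0], [552.0, 194.0, -1.0], [552.0, 230.0, -2.0]]
214 [[523.0, 182.0, 39.0], [557.0, 194.0, -1.0], [557.0, 231.0, -2.0]]
220 [[525.0, 182.0, 41.0], [524.0, 196.0, 42.0], [525.0, 223.0, 42.0]]
226 [[527.0, 182.0, 43.0], [527.0, 196.0, 43.0], [528.0, 223.0, 43.0]]
232 [[531.0, 182.0, 44.0], [531.0, 196.0, 43.0], [533.0, 223.0, 42.0]]
238 [[537.0, 181.0, 41.0], [534.0, 196.0, 44.0], [537.0, 224.0, 41.0]]
244 [[540.0, 181.0, 42.0], [533.0, 196.0, 50.0], [541.0, 224.0, 42.0]]
```

Contact at about 7 N. Now pressing along the pedal's arc.

```bash
python3 -m creep '{"delta_pos":[[0.1,0,-0.06],[0.23,0,-0.13],[0.36,0,-0.2],[0.49,0,-0.27],[0.62,0,-0.34],[0.75,0,-0.41],[0.88,0,-0.48],[1,0,-0.55],[1.12,0,-0.62],[1.24,0,-0.69]],"dr":[[0,0,0],[0,0,0],[0,0,0],[0,0,0],[0,0,0],[0,0,0],[0,0,0],[0,0,0],[0,0,0],[0,0,0]]}'
```

```text
clock: 9.0
position: [0.5557, 0.1992, -0.0004]
ee_rot: [0.82, 0.001, 0.572, 0.001]
contact_force: [-2.9, -0.6, 4.2]
width: -0.0002
```

```bash
cat > chk.py <<'E'
from h import *
p,d,K,R,t=grab("wrist"); P=cloud(d,K,R,t); s=manip.get_state(); print(s["clock"],s["position"].round(4),s["contact_force"].round(1),s["qpos"].round(2))
Q=P.reshape(-1,3); m=(abs(Q[:,0]-.54)<.022)&((abs(Q[:,1]-.183)<.004)|(abs(Q[:,1]-.222)<.004))&(Q[:,2]>.008)&(Q[:,2]<.06); Q=Q[m]
print(len(Q),"pad x,z",Q[:,0].min().round(3),Q[:,0].max().round(3),np.median(Q[:,2]).round(4),"slope",np.polyfit(Q[:,0],Q[:,2],1)[0].round(3))
p,d,K,R,t=grab("top"); P=cloud(d,K,R,t).reshape(-1,3); L=P[(P[:,2]>.18)&(abs(P[:,0]-.72)<.17)&(abs(P[:,1]-.195)<.11)]
L=L[L[:,0]>.60]; print("lid zmax",np.percentile(L[:,2],99.5).round(3),"x",L[:,0].min().round(3),L[:,0].max().round(3))
E
python3 chk.py
```

```text
9.05 [ 0.5556  0.1992 -0.0007] [-2.3  1.1  3.2] [ 0.29  0.36  2.05 -0.25  0.4  -1.06]
1537 pad x,z 0.52 0.557 0.0266 slope -0.024
lid zmax 0.311 x 0.6 0.764
```

```bash
python3 -m creep '{"delta_pos":[[0.12,0,-0.05],[0.24,0,-0.1],[0.36,0,-0.15],[0.48,0,-0.2],[0.6,0,-0.25],[0.7,0,-0.3],[0.8,0,-0.34],[0.9,0,-0.38],[1,0,-0.42],[1.05,0,-0.44]],"dr":[[0,0,0],[0,0,0],[0,0,0],[0,0,0],[0,0,0],[0,0,0],[0,0,0],[0,0,0],[0,0,0],[0,0,0]]}'; python3 chk.py
```

```text
clock: 10.1
position: [0.5554, 0.1993, -0.0119]
ee_rot: [0.82, 0.001, 0.572, 0.001]
contact_force: [-0.6, -0.0, 2.0]
width: 0.0
10.15 [ 0.5554  0.1993 -0.0119] [-0.9 -0.7 -0.2] [ 0.29  0.38  2.06 -0.27  0.37 -1.04]
1863 pad x,z 0.518 0.557 0.015 slope -0.482
lid zmax 0.355 x 0.6 0.758
```

```bash
python3 -m creep '{"delta_pos":[[0.05,0,-0.02],[0.1,0,-0.03],[0.15,0,-0.05],[0.2,0,-0.07],[0.2,0,-0.07]],"dr":[[0,0,0],[0,0,0],[0,0,0],[0,0,0],[0,0,0]]}'; python3 chk.py
```

```text
clock: 10.7
position: [0.5556, 0.1994, -0.0127]
ee_rot: [0.821, 0.001, 0.571, 0.001]
contact_force: [-4.3, -0.3, 10.6]
width: 0.0001
10.75 [ 0.5556  0.1993 -0.0128] [-5.  -0.3  9.7] [ 0.29  0.38  2.07 -0.28  0.37 -1.03]
1902 pad x,z 0.519 0.557 0.0144 slope -0.517
lid zmax 0.356 x 0.6 0.757
```

The pedal is at its stop (10 N) and the lid top is at 0.356 m, wide open. Holding here.

```bash
H='python3 -m creep'; python3 -m creep '{"delta_pos":[[0,0,0],[0,0,0],[0,0,0],[0,0,0],[0,0,0],[0,0,0],[0,0,0],[0,0,0],[0,0,0],[0,0,0]],"dr":[[0,0,0],[0,0,0],[0,0,0],[0,0,0],[0,0,0],[0,0,0],[0,0,0],[0,0,0],[0,0,0],[0,0,0]]}'
python3 -m creep '{"delta_pos":[[0,0,0],[0,0,0],[0,0,0],[0,0,0],[0,0,0],[0,0,0],[0,0,0],[0,0,0],[0,0,0],[0,0,0]],"dr":[[0,0,0],[0,0,0],[0,0,0],[0,0,0],[0,0,0],[0,0,0],[0,0,0],[0,0,0],[0,0,0],[0,0,0]]}'
python3 -c "
from h import *
cv2.imwrite('pics/open.png',np.hstack([grab('top')[0][90:240,170:350],grab('scene')[0][130:280,190:370]]))"
python3 -m creep '{"delta_pos":[[0,0,0],[0,0,0],[0,0,0],[0,0,0],[0,0,0],[0,0,0],[0,0,0],[0,0,0]],"dr":[[0,0,0],[0,0,0],[0,0,0],[0,0,0],[0,0,0],[0,0,0],[0,0,0],[0,0,0]]}'; python3 chk.py
```

```text
clock: 11.8
position: [0.5556, 0.1993, -0.0127]
ee_rot: [0.821, 0.001, 0.571, 0.001]
contact_force: [-4.0, -1.0, 9.5]
width: -0.0003
clock: 12.8
position: [0.5556, 0.1993, -0.0128]
ee_rot: [0.821, 0.001, 0.571, 0.001]
contact_force: [-4.0, -0.5, 9.8]
width: -0.0001
clock: 13.7
position: [0.5556, 0.1993, -0.0127]
ee_rot: [0.821, 0.001, 0.571, 0.001]
contact_force: [-5.0, -0.7, 10.6]
width: 0.0002
13.75 [ 0.5556  0.1993 -0.0127] [-3.7 -1.2 10.1] [ 0.29  0.38  2.07 -0.28  0.37 -1.03]
1920 pad x,z 0.518 0.556 0.0145 slope -0.543
lid zmax 0.355 x 0.6 0.758
```

View pics/open.png

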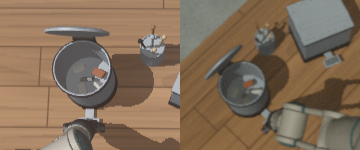

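Both views show the lid standing wide open with the bin undisturbed, and it has been held for over 3 s. Now easing the pedal up slowly.

```bash
python3 -m creep '{"delta_pos":[[-0.06,0,0.02],[-0.12,0,0.05],[-0.18,0,0.07],[-0.24,0,0.1],[-0.3,0,0.12],[-0.36,0,0.15],[-0.42,0,0.17],[-0.48,0,0.2],[-0.54,0,0.22],[-0.6,0,0.25]],"dr":[[0,0,0],[0,0,0],[0,0,0],[0,0,0],[0,0,0],[0,0,0],[0,0,0],[0,0,0],[0,0,0],[0,0,0]]}'
python3 -m creep '{"delta_pos":[[-0.06,0,0.02],[-0.12,0,0.05],[-0.18,0,0.07],[-0.24,0,0.1],[-0.3,0,0.12],[-0.36,0,0.15],[-0.42,0,0.17],[-0.48,0,0.2],[-0.54,0,0.22],[-0.6,0,0.25]],"dr":[[0,0,0],[0,0,0],[0,0,0],[0,0,0],[0,0,0],[0,0,0],[0,0,0],[0,0,0],[0,0,0],[0,0,0]]}'; python3 chk.py
```

```text
clock: 14.8
position: [0.5557, 0.1993, -0.0073]
ee_rot: [0.82, 0.001, 0.572, 0.001]
contact_force: [-0.3, 0.4, 1.8]
width: -0.0001
clock: 15.8
position: [0.5561, 0.1993, -0.0007]
ee_rot: [0.82, 0.001, 0.572, 0.001]
contact_force: [0.1, 0.0, 2.8]
width: 0.0002
15.85 [ 0.5562  0.1993 -0.0006] [-0.6 -0.3  3.3] [ 0.29  0.36  2.05 -0.25  0.4  -1.06]
1565 pad x,z 0.52 0.558 0.0263 slope -0.019
lid zmax 0.31 x 0.6 0.764
```

```bash
python3 -m creep '{"delta_pos":[[-0.05,0,0.03],[-0.1,0,0.06],[-0.15,0,0.09],[-0.2,0,0.12],[-0.25,0,0.15],[-0.3,0,0.18],[-0.35,0,0.2],[-0.4,0,0.23],[-0.45,0,0.26],[-0.5,0,0.28]],"dr":[[0,0,0],[0,0,0],[0,0,0],[0,0,0],[0,0,0],[0,0,0],[0,0,0],[0,0,0],[0,0,0],[0,0,0]]}'
python3 -m creep '{"delta_pos":[[-0.05,0,0.03],[-0.1,0,0.06],[-0.15,0,0.09],[-0.2,0,0.12],[-0.24,0,0.14],[-0.28,0,0.16],[-0.32,0,0.18],[-0.36,0,0.2],[-0.4,0,0.22],[-0.44,0,0.25]],"dr":[[0,0,0],[0,0,0],[0,0,0],[0,0,0],[0,0,0],[0,0,0],[0,0,0],[0,0,0],[0,0,0],[0,0,0]]}'; python3 chk.py
```

```text
clock: 16.9
position: [0.5568, 0.1992, 0.0049]
ee_rot: [0.82, 0.001, 0.572, 0.001]
contact_force: [0.9, -0.3, 3.7]
width: -0.0001
clock: 17.9
position: [0.5576, 0.1992, 0.0098]
ee_rot: [0.82, 0.001, 0.572, 0.001]
contact_force: [-0.9, -0.3, 5.0]
width: -0.0004
17.95 [0.5576 0.1992 0.0099] [-0.3  0.2  5.9] [ 0.29  0.35  2.04 -0.24  0.43 -1.08]
1462 pad x,z 0.521 0.558 0.0371 slope -0.084
lid zmax 0.243 x 0.6 0.764
```

```bash
python3 -m creep '{"delta_pos":[[-0.03,0,0.02],[-0.06,0,0.03],[-0.1,0,0.05],[-0.13,0,0.07],[-0.16,0,0.09],[-0.2,0,0.1],[-0.23,0,0.12],[-0.26,0,0.14],[-0.3,0,0.15],[-0.33,0,0.17]],"dr":[[0,0,0],[0,0,0],[0,0,0],[0,0,0],[0,0,0],[0,0,0],[0,0,0],[0,0,0],[0,0,0],[0,0,0]]}'
python3 -m creep '{"delta_pos":[[-0.02,0,0.01],[-0.05,0,0.02],[-0.08,0,0.03],[-0.11,0,0.05],[-0.14,0,0.06],[-0.17,0,0.07],[-0.2,0,0.08],[-0.23,0,0.09],[-0.26,0,0.1],[-0.3,0,0.11]],"dr":[[0,0,0],[0,0,0],[0,0,0],[0,0,0],[0,0,0],[0,0,0],[0,0,0],[0,0,0],[0,0,0],[0,0,0]]}'; python3 chk.py
```

```text
clock: 19.0
position: [0.5583, 0.1992, 0.0136]
ee_rot: [0.82, 0.001, 0.572, 0.001]
contact_force: [0.2, -0.3, 5.9]
width: 0.0002
clock: 20.0
position: [0.5571, 0.1989, 0.016]
ee_rot: [0.82, 0.001, 0.573, 0.0]
contact_force: [0.4, -0.0, 1.5]
width: -0.0
20.05 [0.5569 0.1989 0.0159] [0.8 0.1 0.7] [ 0.29  0.34  2.03 -0.23  0.45 -1.09]
1364 pad x,z 0.522 0.558 0.043 slope -0.121
lid zmax 0.21 x 0.6 0.764
```

```bash
python3 -m creep '{"delta_pos":[[-0.1,0,0.03],[-0.2,0,0.05],[-0.4,0,0.05],[-0.8,0,0],[-1.5,0,0],[-2.5,0,0],[-4,0,-0.5],[-6,0,-1],[-8,0,-2],[-10,0,-3]],"dr":[[0,0,0],[0,0,0],[0,0,0],[0,0,0],[0,0,0],[0,0,0],[0,0,0],[0,0,0],[0,0,0],[0,0,0]]}'
python3 -m creep '{"delta_pos":[[-1.5,0,-1],[-3,0,-3],[-4,0,-5],[-5,0,-7.5],[-6,0,-9],[-6,0,-10],[-6,0,-10],[-6,0,-10]],"dr":[[0,0,0],[0,0,0],[0,0,0],[0,0,0],[0,0,0],[0,0,0],[0,0,0],[0,0,0]]}'
python3 - <<'E'
from h import *
z=np.load("top0.npz"); p,d,K,R,t=grab("top"); cv2.imwrite("pics/end.png",p)
df=cv2.absdiff(p,z["p"]).max(-1)
for n,(u,v) in dict(round=(255,165),pad=(258,212),square=(385,175),tin=(322,138),jar=(488,256),tubs=(150,254)).items(): print(n,(df[v-20:v+20,u-25:u+25]>35).mean().round(3))
for q in (p,z["p"]):
    g=cv2.cvtColor(q,cv2.COLOR_BGR2HSV); m=((g[...,1]<60)&(g[...,2]>120)).astype(np.uint8); m[:,:215]=0;m[:,290:]=0;m[:115]=0;m[230:]=0
    n,l,st,c=cv2.connectedComponentsWithStats(m); print([(st[i].tolist(),c[i].round(2).tolist()) for i in range(1,n) if st[i,4]>60])
s=manip.get_state(); print(s["clock"],s["position"],s["contact_force"].round(1))
E
```

```text
clock: 21.1
position: [0.4942, 0.199, 0.1017]
ee_rot: [0.821, 0.001, 0.572, 0.001]
contact_force: [0.4, -0.4, -0.0]
width: -0.0001
clock: 21.9
position: [0.3815, 0.1994, 0.1222]
ee_rot: [0.821, 0.001, 0.571, 0.001]
contact_force: [0.3, 0.0, -0.8]
width: 0.0
round 0.0
pad 0.0
square 0.0
tin 0.0
jar 0.0
tubs 0.0
[([221, 128, 60, 59, 2752], [250.69, 156.8]), ([247, 198, 21, 19, 242], [257.32, 208.3])]
[([221, 128, 60, 59, 2746], [250.68, 156.82]), ([247, 198, 21, 19, 242], [257.32, 208.3])]
21.95 [0.38182131 0.19937944 0.12212604] [0.6 1.5 0.2]
```

View pics/end.png

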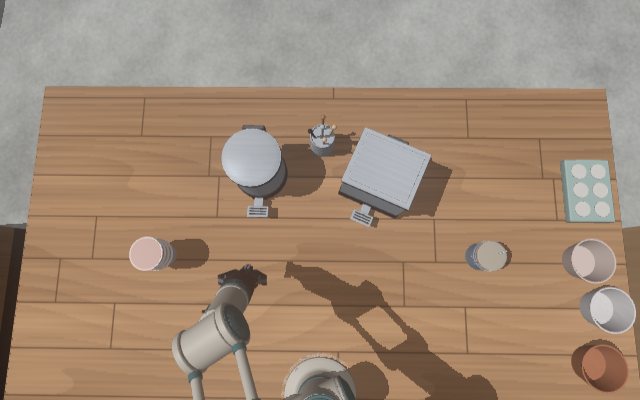

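The final view shows the lid shut at (251,157), the pedal up at (257,208), everything where it was, and the gripper well clear at (242,275).

```bash
python3 -c "
from rig import manip
print(manip.sign_off())"
```

```text
the job is handed in; nothing more can be done
None
```

I pressed the round bin's pedal fully down with the shut fingertips and held the lid wide open for about 3 s. I then let the pedal up over about 6 s, moved clear and handed the job in at 22 s.

- **Open:** the pedal reached its stop at about 10 N, with the lid's top 0.356 m above the bench. It did not move during the hold.
- **Closing:** the fingertip stayed on the pedal until the end. The force rose steadily from 2 to 6 N, then fell away as the lid seated. The lid's top returned to 0.21 m, its starting height. I estimated its turning speed at about 0.3 rad/s from the fingertip's motion but did not measure it directly.
- **Last check:** comparing the top view before and after, neither bin nor the tin, jar or tubs had moved, and the tool force read about zero.
- **Disagreement:** the visible fingertips ended about 35 mm behind the reported TCP. My first descent, aimed by the TCP, stopped about 20 mm above the pad without touching it. I corrected for this using depth images and then went by force.
- **Unreliable reading:** my pad-slope reading near the pedal's stop was wrong (about -0.5, when the pad should be level). I relied on pad height and force instead.

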